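Zero the lift dial, jack up the outboard leg and hold it

TASK

Turn the reset knob of the blue lift dial back to its zero stop and let go of it; then set the red jack flat on the bench, its saddle centred under the yellow-marked lift pad of the outboard leg, and push the pump handle all the way down so that the jack alone lifts the leg off its wooden rest. Finish while holding the handle fully down, not letting go, and leave the connecting rod, bearing race and green shift knob where they lie.

Things in the scene. Friction and masses are not known exactly. Their poses are not given: they have to be found in the camera images.
- peak (a joint): angle of the peak pointer and its reset knob, rad: 0 at the zero stop, growing clockwise seen from above (zero it by turning counter-clockwise); starts 0.7 to 1.3. Friction 0.03 N m; stays where left. When the leg is lifted the dial pushes the pointer up to at least 10 times the leg angle and leaves it there.
- peak_grip (a point): on the reset knob's vertical axis at grip height, 85 mm above the bench. The knob is a black upright bar 40 mm long, 14 mm thick, its top at 95 mm, on a disc 40 mm wide (top at 63 mm); x runs along the bar towards the red pointer and turns with it, z up. It sits on a white dial on a blue console 120 x 120 x 50 mm.
- leg (a joint): lift angle of the outboard leg about its hinge, rad: 0 resting on the wooden block, growing as its free end rises (at the pad 2.5 mm of rise per 0.01 rad). The leg is an aluminium housing 60 x 60 mm in section, about 0.55 m long with gearcase and propeller at the free end; its weight on the pad is about 17 to 25 N.
- lift_pad (a point): centre of the underside of the leg's yellow lift pad (44 mm round), 72 mm above the bench at rest, under the leg's centre line, 250 mm from its hinge; a yellow band on the leg marks it. y runs along the leg away from the hinge, x level and square to it, away from the robot. Leg top 140 mm high, sides 30 mm from the pad's centre. Wooden rest block (50 mm along y) centred 120 mm further along y.
- jack: red lever jack, loose, about 0.85 kg. Origin on its underside below the steel carry block; x points to the saddle, z up. Base plate x -140 to +125 mm, 90 mm wide, 12 mm thick. The dark upright carry block, to take it by, is 32 mm along x, 30 mm across y, top at 85 mm, sides free down to the plate. Saddle axis at x = +95 mm; handle pivot at x = -30 mm, z = 50 mm, axis along y.
- saddle (a point): centre of the top of the jack's saddle (42 mm round), 62 mm above the jack's underside when down; it rises straight up by up to 30 mm as the handle goes down (46 mm per rad of handle).
- jack_handle (a joint): angle by which the pump handle is pressed down, rad: 0 up (it slopes up backwards, 0.6 rad above level), 0.65 fully down at its stop. Pressing takes 1 to 2 N unloaded, 10 to 16 N lifting. It springs back up when let go: the jack does not lock. A full stroke lifts the pad about 20 mm (leg 0.08 rad).
- handle_pad (a point): centre of the top of the black rubber push pad (36 x 56 mm, 16 mm thick) at the end of the pump handle, 105 mm from the pivot along the handle and 10 mm above its centre line. Handle up: 81 mm behind the pivot, 118 mm above the bench, face tilted 0.6 rad; fully down: 55 mm above the bench, 105 mm behind. It moves on an arc about the pivot.
- con_rod: bystander: steel connecting rod, 150 mm long, 18 mm high, lying on the bench; origin at the big end
- race: bystander: chrome bearing race, ring 52 mm across, 16 mm high; origin at its centre underneath
- shift_knob: bystander: green nylon gear shift knob standing upright, 42 mm across, 55 mm high; origin at its centre underneath

How it is judged:
On the way, in this order (a step that is already met when the one before it is completed fails the run):
1. the peak pointer is turned back to its zero stop and the knob let go, the leg still at rest (value of joint peak below 0.08 rad and value of joint leg below 0.01 rad and contact force between the fingers and peak below 0.3 N), for 0.2 s.
2. the jack stands flat with its saddle centred under the lift pad, handle still up, leg still at rest, pointer still at zero (horizontal distance between saddle and lift_pad below 0.015 m and height (world z) of jack below 0.004 m and angle between jack's own z axis and vertical below 0.05 rad and value of joint jack_handle below 0.12 rad and value of joint leg below 0.01 rad and value of joint peak below 0.1 rad), for 0.2 s.
3. the handle is pushed down and the jack has lifted the leg off its rest (value of joint jack_handle above 0.56 rad and value of joint leg above 0.055 rad), for 0.2 s.
At the end, for the whole second after the job is handed in: Fingers press the pump handle (over 3 N), handle beyond 0.56 of 0.65 rad; leg raised over 0.055 rad, carried by the saddle (over 8 N), not by the arm; saddle within 20 mm of the pad centre; jack flat, still, on the bench; pointer above 0.5 rad; bystanders within 30 mm of their starts (all of step 3 and contact force between the fingers and jack_handle above 3 N and contact force between ram and leg above 8 N and contact force between the arm and leg below 0.5 N and horizontal distance between saddle and lift_pad below 0.02 m and height (world z) of jack below 0.006 m and angle between jack's own z axis and vertical below 0.06 rad and linear speed of jack below 0.03 m/s and value of joint peak above 0.5 rad and distance of each of con_rod, race, shift_knob from where it was at the start of the episode below 0.03 m); the arm keeps its last pose, push and grip.
It fails at once if the leg is lifted by the arm instead of the jack (value of joint leg above 0.02 rad and contact force between the arm and leg above 2 N).
It fails at once if a bystander is pushed away (distance of any of con_rod, race, shift_knob from where it was at the start of the episode above 0.03 m).
It also fails if it takes over 72 s, if anything falls off the work surface, if the arm or the gripper's body presses on something with over 40 N, if the wrist force passes 120 N, or if a joint passes its speed limit or range.

ROBOT

A 6-joint arm with a two-finger parallel gripper is mounted at the origin on the work surface. World frame = base frame: x ahead of the robot, y to its left, z up, the work surface at z = 0. Lengths are in m, angles in rad, forces in N, time in s.
With the tool pointing down it reaches from about 0.35 to 0.775 m from the base axis. Payload 7.3 kg.
Tool frame: the origin (TCP) lies at the centre of the arm's flange, where the gripper is bolted on; the fingertips stand 178 mm ahead of it and the grasp point (between the pads) lies 159 mm ahead of it (tip_extent is the distance from the TCP to the fingertips, in m); z points along the fingers, y is the line along which they close (so a half turn about z gives the same grasp; the last joint's range is limited). The gripper opens to 92 mm and grips with 3 to 60 N. Pads are 19 mm wide; open, the fingers measure 130 mm over their backs; the gripper's body (75 mm by 190 mm) begins 47 mm behind the grasp point.
Start: joints at [1.143, 0.342, 1.524, -0, 1.275, -0.146], TCP at [0.146, 0.504, 0.405] pointing down, gripper open.
Joint ranges: [-2.53, 2.53], [-0.77, 2.02], [0.04, 2.7], [-1, 4.14], [0.28, 2.66], [-3.11, 3.11]. Speed limits (rad/s): [2.57, 2.57, 3.14, 3.14, 3.14, 3.14].

INTERFACE

Orientations are given as [roll, pitch, yaw] about the fixed x, y, z axes, in that order (R = Rz(yaw) Ry(pitch) Rx(roll)).
In Python, from cell import * gives the robot as it stands.
- The arm moves only by the tool arm_command, never from a script. Its arguments are lists of equal length, an entry for each row: "xyz": the shift along the world's x, y, z in mm, a list of three; "spin": the turn about the world's z in degrees. In form: {"xyz": [[tx, ty, tz], ...], "spin": [spin, ...]}. A call has 1 to 20 rows; each row shifts and turns the commanded pose from where the row before left it; what a row does not reach is not made up. A row lasts 1/10 s, in which the tool goes at most 50 mm and 8.59 degrees, less where a joint would pass 70% of its speed; a pose out of reach is approached as far as the arm can. A call with a gripper value outside its range is refused whole. "jaw" is the opening, from -1 (shut) to 1 (fully open), set as the call begins (left out, the last holds). The fingers move at their own pace and stop on an object; "squeeze" is the grip in N (left out, the last holds). Time passes only in rows, so rows that do not move let the fingers close. It gives the time, the measured TCP pose, the force, the opening and the grip force at its end, in the units of the state.
- observe(): the state, without advancing time (a new reading comes with each control period).
- read_camera(name): name is "scene" or "side" or "wrist"; returns a dict with "img" (400x640x3 uint8, red, green, blue), "depth" (400x640 float32, m along the optical axis (not along the pixel's ray), 0 where there is no reading), "fx", "fy", "cx", "cy" (pixels), "world_from_camera" (4x4, takes a point from camera to world coordinates). Camera axes: x right, y up, looking along -z (the intrinsics and any distortion apply to the point x, -y, -z); pixel columns grow to the right and rows downward; lengths in m; the calibration is good to about 2 mm. A picture is of the moment at which its call begins.
- hand_in(): hands the job in; it is judged then, once.
The state is a dict: "time": time; "qpos": joint angles; "qvel": joint speeds; "joint_efforts": joint torques, N m; "tool_pos": TCP position; "tool_rot": TCP orientation; "contact_force": force on the tool from outside, world axes, zero at the start; "torque": the same for the moment, N m; "opening": finger opening in m; "grip_force": force on a finger pad.
Only numpy, scipy, OpenCV 4.12 (cv2) and the standard library are available. Lean on these libraries where they do the work, as an engineer would, in place of code of your own. Each camera call takes 0.05 s, during which the arm holds its last target. There are 200 camera calls.

## Working session

There is one attempt and no reset: what is moved stays moved. The work goes in short steps, Python scripts to look and compute and a tool call to move; the robot and the scene stay as the last step left them, time stands still between calls to the robot, and variables do not carry over. Pictures are saved under pics/ and viewed, at most 10 in all, crops included, and the job is handed in when it is done.

Besides the shell and the picture viewer there is one more tool, called as name([rows], argument=value, ...), one row to a line, values as JSON. arm_command: Moves the arm, as the interface text tells. Its arguments: {"type":"object","properties":{"xyz":{"type":"array","items":{"type":"array","items":{"type":"number"}}},"spin":{"type":"array","items":{"type":"number"}},"jaw":{"type":"number"},"squeeze":{"type":"number"}},"required":["xyz","spin"]}

```bash
ls; mkdir -p pics
cat > h.py <<'E'
from cell import *
import numpy as np, cv2, pickle
def snap(n,f):
    c=read_camera(n); pickle.dump({k:c[k] for k in c},open(f'pics/{f}.pkl','wb')); cv2.imwrite(f'pics/{f}.png',c['img'][:,:,::-1]); return c
def load(f): return pickle.load(open(f'pics/{f}.pkl','rb'))
def ray(c,u,v):
    T=np.array(c['world_from_camera']); d=np.array([(u-c['cx'])/c['fx'],-(v-c['cy'])/c['fy'],-1.])
    return T[:3,3],T[:3,:3]@d
def onz(c,u,v,z):
    o,d=ray(c,u,v); return o+d*(z-o[2])/d[2]
def cloud(c):
    D=c['depth']; v,u=np.mgrid[:400,:640]; T=np.array(c['world_from_camera'])
    P=np.stack([(u-c['cx'])/c['fx']*D,-(v-c['cy'])/c['fy']*D,-D],-1)
    return P@T[:3,:3].T+T[:3,3]
def tri(c1,p1,c2,p2):
    A=np.zeros((3,3));b=np.zeros(3)
    for c,p in((c1,p1),(c2,p2)):
        o,d=ray(c,*p); d=d/np.linalg.norm(d); M=np.eye(3)-np.outer(d,d); A+=M;b+=M@o
    return np.linalg.solve(A,b)
E
python3 - <<'E'
from h import *
a=snap('scene','s0');b=snap('side','d0')
for c in(a,b): print({k:c[k] for k in c if k not in('img','depth')})
cv2.imwrite('pics/both0.png',cv2.resize(np.vstack([a['img'],b['img']])[:,:,::-1],(480,600)) )
s=observe(); print({k:np.round(v,3) for k,v in s.items()})
E
```

```text
pics
{'fx': 448.0912582436302, 'fy': 448.0912582436302, 'cx': 323.25840812903596, 'cy': 196.68719182840897, 'world_from_camera': array([[-0.83993102, -0.42571327,  0.33657702,  0.97161269],
       [ 0.54264274, -0.66727358,  0.51018117,  0.69324411],
       [ 0.00739806,  0.61115807,  0.79147399,  1.00711608],
       [ 0.        ,  0.        ,  0.        ,  1.        ]])}
{'fx': 452.35459918375085, 'fy': 452.35459918375085, 'cx': 319.9409509194274, 'cy': 200.49618534001084, 'world_from_camera': array([[-0.99163818,  0.07704514, -0.10352661,  0.47183064],
       [-0.12815838, -0.68204276,  0.71999521,  0.90418431],
       [-0.01513744,  0.72724254,  0.68621363,  0.88078816],
       [ 0.        ,  0.        ,  0.        ,  1.        ]])}
{'time': np.float64(0.1), 'qpos': array([ 1.143,  0.343,  1.525, -0.   ,  1.275, -0.146]), 'qvel': array([ 0.   , -0.001, -0.003, -0.002, -0.002, -0.001]), 'joint_efforts': array([ -0.   , -43.2  , -24.47 ,   0.072,   0.053,  -0.   ]), 'tool_pos': array([0.146, 0.504, 0.404]), 'tool_rot': array([-3.14, -0.  ,  2.86]), 'contact_force': array([0.984, 0.278, 0.677]), 'torque': array([ 0.024, -0.048, -0.009]), 'grip_force': np.float64(0.0), 'opening': np.float64(0.092)}
```

View pics/s0.png

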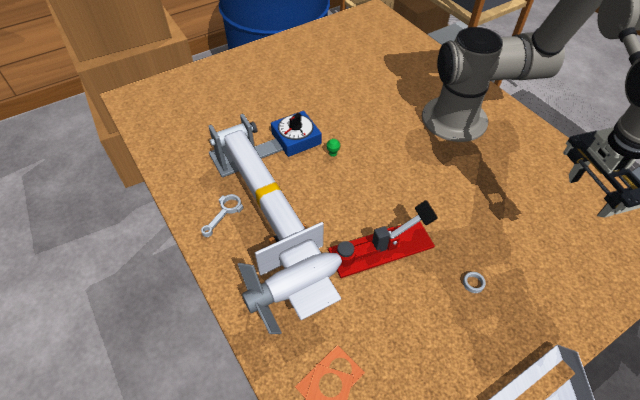

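View pics/d0.png

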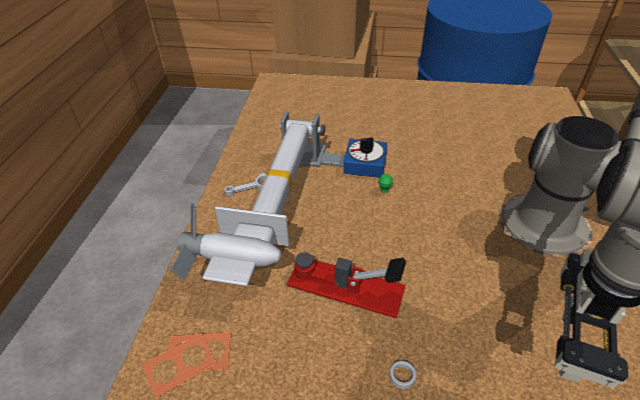

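The scene view shows the leg with its yellow band at (268,189), the dial at (297,128), the jack at (383,248) and the knob, ring and rod; the side view shows the same at (278,174), (366,150) and (345,282). I'll measure from both.

```bash
cat > m.py <<'E'
from h import *
def rect(P): 
    r=cv2.minAreaRect((P[:,:2]*1000).astype(np.float32)); return np.round(r[0],1),np.round(r[1],1),round(r[2],1),np.round(cv2.boxPoints(r),0).tolist()
def run(f):
    c=load(f);P=cloud(c);I=c['img'].astype(int);R,G,B=I[...,0],I[...,1],I[...,2];ok=c['depth']>0
    hsv=cv2.cvtColor(c['img'],cv2.COLOR_RGB2HSV);h,s,v=[hsv[...,i].astype(int) for i in range(3)]
    desk=ok&(P[...,0]>.2)&(P[...,0]<1.1)&(abs(P[...,1])<.6)&(P[...,2]<.3)
    red=desk&((h<6)|(h>174))&(s>200)&(v>60)&(P[...,2]>.004)&(P[...,2]<.022)
    n,l,st,_=cv2.connectedComponentsWithStats(red.astype(np.uint8)); k=1+np.argmax(st[1:,4]); print(f,'red',rect(P[l==k]),P[l==k][:,2].mean())
    yel=desk&(h>20)&(h<32)&(s>180)&(v>120)&(P[...,2]>.1)
    Y=P[yel]; print('yellow',rect(Y),np.percentile(Y[:,2],[5,50,95])); T=Y[Y[:,2]>.136]; print('  top',len(T),rect(T),T.mean(0))
    blu=desk&(h>100)&(h<125)&(s>150)&(P[...,2]>.043)&(P[...,2]<.056); print('blue',rect(P[blu]))
    jc=np.array(rect(P[l==k])[0])/1000
    near=desk&(np.hypot(P[...,0]-jc[0],P[...,1]-jc[1])<.22)&(v<90)&(s<120)
    for lo,hi in((.02,.055),(.055,.075),(.078,.092),(.1,.13)):
        q=near&(P[...,2]>lo)&(P[...,2]<hi); n,l2,st,_=cv2.connectedComponentsWithStats(q.astype(np.uint8))
        for i in range(1,n):
            if st[i,4]>25: print('  dark',lo,hi,st[i,4],rect(P[l2==i])[:3],P[l2==i].mean(0).round(4))
    bc=np.array(rect(P[blu])[0])/1000
    q=desk&(np.hypot(P[...,0]-bc[0],P[...,1]-bc[1])<.06)&(P[...,2]>.075); K=P[q]; print('knob',len(K),rect(K),K.max(0)); t=K[K[:,2]>.091]; print('  top',len(t),rect(t))
    q=desk&(np.hypot(P[...,0]-bc[0],P[...,1]-bc[1])<.06)&(R-np.maximum(G,B)>60); print('pointer',q.sum(),rect(P[q]) if q.sum()>3 else '', P[q].mean(0))
    # leg direction: top surface z .132-.145
    q=desk&(P[...,2]>.137)&(P[...,2]<.143)&(np.hypot(*(P[...,:2]-T[:,:2].mean(0)).transpose(2,0,1))<.16); print('legtop',q.sum(),rect(P[q]))
    g=desk&(h>45)&(h<85)&(s>120); print('green',rect(P[g])[:3],P[g].max(0))
if __name__=='__main__':
    import sys
    for f in sys.argv[1:]: run(f)
E
python3 m.py s0 d0
```

```text
s0 red (array([510.5, 298.6]), array([ 77.7, 271.6]), 89.1, [[374.0, 262.0], [646.0, 258.0], [647.0, 335.0], [375.0, 340.0]]) 0.011091684789915847
yellow (array([706.1,  39. ]), array([24.7, 57.4]), 85.5, [[677.0, 29.0], [734.0, 24.0], [736.0, 49.0], [678.0, 54.0]]) [0.13389763 0.13905235 0.1420121 ]
  top 149 (array([705.8,  39. ]), array([24.7, 54.2]), 85.5, [[678.0, 29.0], [732.0, 25.0], [734.0, 49.0], [680.0, 53.0]]) [0.70595783 0.03920902 0.13944113]
blue (array([ 491.5, -195.3]), array([120.1, 117.5]), 85.8, [[429.0, -251.0], [546.0, -259.0], [554.0, -140.0], [437.0, -131.0]])
  dark 0.02 0.055 99 (array([524.3, 273.7]), array([20.6, 39.8]), 37.1) [0.5224 0.2758 0.0397]
  dark 0.055 0.075 69 (array([524.2, 273.8]), array([20.1, 39.8]), 39.5) [0.5248 0.2743 0.0649]
  dark 0.055 0.075 186 (array([610. , 247.1]), array([39.6, 37.2]), 56.1) [0.6111 0.2471 0.0609]
  dark 0.078 0.092 129 (array([517.2, 268.2]), array([28.8, 31.6]), 75.9) [0.5187 0.2685 0.0835]
  dark 0.1 0.13 300 (array([407.7, 292.4]), array([54.7, 30.4]), 78.3) [0.4077 0.2951 0.116 ]
knob 88 (array([ 488.6, -196.7]
[... 1735 characters left out ...]

knob 109 (array([ 489.5, -195.7]), array([38.6, 17.2]), 15.5, [[469.0, -193.0], [473.0, -209.0], [510.0, -199.0], [506.0, -182.0]]) [ 0.5093866  -0.18288205  0.09900649]
  top 49 (array([ 489.8, -196.8]), array([36.2, 17.2]), 11.7, [[470.0, -192.0], [474.0, -209.0], [509.0, -202.0], [506.0, -185.0]])
pointer 26 (array([ 499.1, -181.9]), array([31.6, 61. ]), 52.3, [[465.0, -176.0], [514.0, -213.0], [533.0, -188.0], [485.0, -151.0]]) [ 0.51135582 -0.18611694  0.06857057]
legtop 1395 (array([703.1,  31. ]), array([303.3,  57.5]), 85.7, [[663.0, -118.0], [720.0, -122.0], [743.0, 180.0], [686.0, 184.0]])
green (array([421.6,  60.1]), array([ 75.5, 517.3]), 9.2) [0.49996836 0.31986588 0.12764523]
```

arm_command([
  [32, -26, 0],
  [32, -26, 0],
  [32, -26, 0],
  [32, -26, 0],
  [32, -26, 0],
  [32, -26, 0],
  [32, -26, 0],
  [30, -22, 0],
  [7, -41, 0],
  [7, -41, 0],
  [7, -41, 0],
  [7, -41, 0],
  [7, -41, 0],
  [7, -41, 0],
  [7, -41, 0],
  [8, -41, -20],
  [8, -41, -20],
  [8, -41, -20],
  [8, -43, -20],
  [8, -43, -20],
], spin=[-7.4, -7.4, -7.4, -7.4, -7.4, -7.4, -7.4, -7.4, -7.4, -7.4, -7.4, -7.4, -7.4, -7.4, -7.4, -7.4, -7.4, -7.4, -7.4, -7.4])

```text
time: 2.1
tool_pos: [0.4889, -0.1974, 0.3037]
tool_rot: [-3.141, 0.0, 0.271]
contact_force: [0.9, -0.3, 0.4]
opening: 0.0917
grip_force: 0.0
```

Run:
```python
from h import *
from m import rect
s=observe();print(s['time'],s['tool_pos'].round(4),s['tool_rot'].round(4))
w=snap('wrist','w1'); print(np.round(w['world_from_camera'],3))
P=cloud(w); 
q=(w['depth']>0)&(np.hypot(P[...,0]-.49,P[...,1]+.196)<.05)&(P[...,2]>.08)&(P[...,2]<.11)
print('knob',q.sum(),rect(P[q]),P[q].mean(0))
for f in('s0','d0'):
    c=load(f);P=cloud(c);ok=c['depth']>0
    # heights on a coarse grid around the leg free end
    q=ok&(P[...,0]>.5)&(P[...,0]<.9)&(P[...,1]>.1)&(P[...,1]<.4)&(P[...,2]>.03)
    for y in np.arange(.1,.4,.04):
        k=q&(abs(P[...,1]-y)<.02)&(P[...,2]>.095); print(f,round(y,2),P[k][:,0].min().round(3) if k.any() else None,P[k][:,2].max().round(3) if k.any() else None)
c=load('s0');
for n,p,z in(('rod big',(230,202),.009),('rod small',(207,231),.009),('race',(474,282),.016),('green',(333,147),.05)): print(n,onz(c,*p,z).round(3))
```

```text
2.1 [ 0.4889 -0.1974  0.3037] [-3.1413e+00  2.0000e-04  2.7120e-01]
[[ 0.268  0.921  0.282  0.564]
 [-0.963  0.257  0.078 -0.176]
 [-0.001 -0.293  0.956  0.283]
 [ 0.     0.     0.     1.   ]]
knob 1190 (array([ 488.3, -198.6]), array([39.5, 13.9]), 15.6, [[467.0, -197.0], [471.0, -211.0], [509.0, -200.0], [505.0, -187.0]]) [ 0.49060062 -0.19786486  0.09339374]
s0 0.1 0.68 0.143
s0 0.14 0.682 0.143
s0 0.18 0.684 0.163
s0 0.22 0.651 0.193
s0 0.26 0.656 0.198
s0 0.3 0.654 0.146
s0 0.34 0.705 0.129
s0 0.38 0.708 0.117
d0 0.1 0.679 0.146
d0 0.14 0.68 0.145
d0 0.18 0.683 0.164
d0 0.22 0.651 0.199
d0 0.26 0.653 0.196
d0 0.3 0.652 0.145
d0 0.34 0.703 0.128
d0 0.38 0.707 0.119
rod big [ 0.776 -0.074  0.009]
rod small [ 0.869 -0.019  0.009]
race [0.383 0.474 0.016]
green [ 0.44  -0.064  0.05 ]
```

View pics/w1.png

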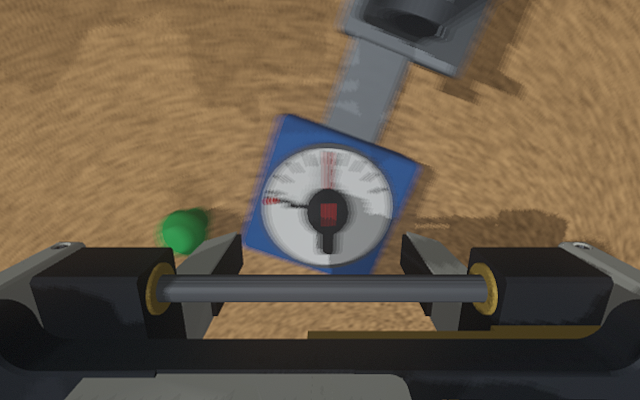

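The wrist view shows the knob bar centred at (328,215), pointer pointing up in the image and the zero tick to the left at (270,200), about 75° counter-clockwise. I grip it now.

arm_command([
  [0, 0, -15],
  [0, 0, -15],
  [0, 0, -15],
  [0, 0, -13],
  [0, 0, 0],
], spin=[0, 0, 0, 0, 0])

```text
time: 2.65
tool_pos: [0.4883, -0.1954, 0.2449]
tool_rot: [-3.139, 0.003, 0.277]
contact_force: [-0.4, -0.5, -0.1]
opening: 0.0918
grip_force: 0.0
```

arm_command([
  [0, 0, 0],
  [0, 0, 0],
  [0, 0, 0],
  [0, 0, 0],
  [0, 0, 0],
  [0, 0, 0],
  [0, 0, 0],
  [0, 0, 0],
  [0, 0, 0],
  [0, 0, 0],
], spin=[0, 0, 0, 0, 0, 0, 0, 0, 0, 0], jaw=-1, squeeze=8)

```text
time: 3.65
tool_pos: [0.4892, -0.1962, 0.2468]
tool_rot: [3.14, -0.0, 0.277]
contact_force: [0.0, -15.6, -9.7]
opening: 0.0165
grip_force: 7.7
```

arm_command([
  [0, 0, 0],
  [0, 0, 0],
  [0, 0, 0],
  [0, 0, 0],
  [0, 0, 0],
  [0, 0, 0],
  [0, 0, 0],
  [0, 0, 0],
  [0, 0, 0],
  [0, 0, 0],
  [0, 0, 0],
], spin=[5, 5, 5, 5, 5, 5, 5, 5, 5, 0, 0])

```text
time: 4.75
tool_pos: [0.4889, -0.1966, 0.2468]
tool_rot: [3.141, 0.002, 1.062]
contact_force: [-1.2, -4.4, -0.7]
opening: 0.0138
grip_force: 8.0
```

Run:
```python
from h import *
s=observe();print(s['time'],s['tool_pos'].round(4),s['tool_rot'].round(4),s['torque'].round(3),s['contact_force'].round(2),s['grip_force'],s['opening'])
c=snap('wrist','w2');snap('side','d2')
```

```text
4.75 [ 0.4889 -0.1966  0.2468] [3.1406e+00 1.6000e-03 1.0624e+00] [-0.915  0.369 -0.023] [-1.24 -4.42 -0.7 ] 7.999245822429657 0.013764268415158187
```

View pics/w2.png

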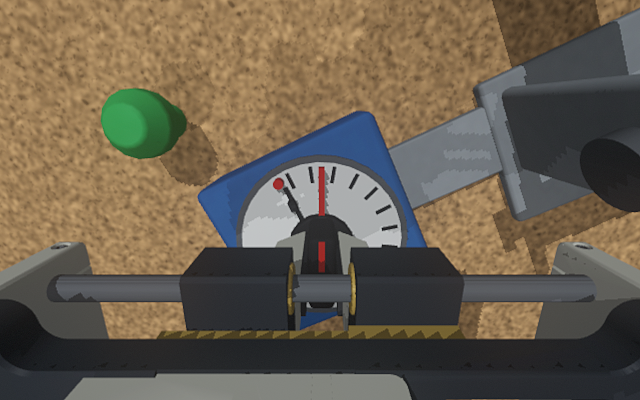

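The bar turned with the grip: the red pointer is at (322,190), and the zero mark's red dot lies at (278,184), roughly 30° further counter-clockwise.

arm_command([
  [0, 0, 0],
  [0, 0, 0],
  [0, 0, 0],
  [0, 0, 0],
  [0, 0, 0],
  [0, 0, 0],
  [0, 0, 0],
], spin=[4, 4, 4, 4, 4, 0, 0])

```text
time: 5.55
tool_pos: [0.4886, -0.1965, 0.2468]
tool_rot: [-3.141, 0.002, 1.412]
contact_force: [-3.3, -4.3, 1.1]
opening: 0.0142
grip_force: 8.0
```

```bash
cat > o.py <<'E'
from h import *
s=observe();print(round(s['time'],2),s['tool_pos'].round(4),s['tool_rot'].round(3),s['torque'].round(3),s['contact_force'].round(2),s['grip_force'].round(2),s['opening'].round(4),s['joint_efforts'].round(3))
E
python3 o.py
```

```text
Traceback (most recent call last):
  File "o.py", line 2, in <module>
    s=observe();print(round(s['time'],2),s['tool_pos'].round(4),s['tool_rot'].round(3),s['torque'].round(3),s['contact_force'].round(2),s['grip_force'].round(2),s['opening'].round(4),s['joint_efforts'].round(3))
                                                                                                                                        ^^^^^^^^^^^^^^^^^^^^^
AttributeError: 'float' object has no attribute 'round'
```

arm_command([
  [0, 0, 0],
  [0, 0, 0],
  [0, 0, 0],
  [0, 0, 0],
  [0, 0, 0],
  [0, 0, 0],
], spin=[2, 2, 2, 2, 0, 0])

```text
time: 6.15
tool_pos: [0.4885, -0.1963, 0.2468]
tool_rot: [-3.14, 0.001, 1.55]
contact_force: [-3.5, -4.1, 1.6]
opening: 0.0145
grip_force: 8.1
```

```bash
python3 o.py; python3 -c "
from h import *
snap('wrist','w3')"
```

```text
Traceback (most recent call last):
  File "o.py", line 2, in <module>
    s=observe();print(round(s['time'],2),s['tool_pos'].round(4),s['tool_rot'].round(3),s['torque'].round(3),s['contact_force'].round(2),s['grip_force'].round(2),s['opening'].round(4),s['joint_efforts'].round(3))
                                                                                                                                        ^^^^^^^^^^^^^^^^^^^^^
AttributeError: 'float' object has no attribute 'round'
```

View pics/w3.png

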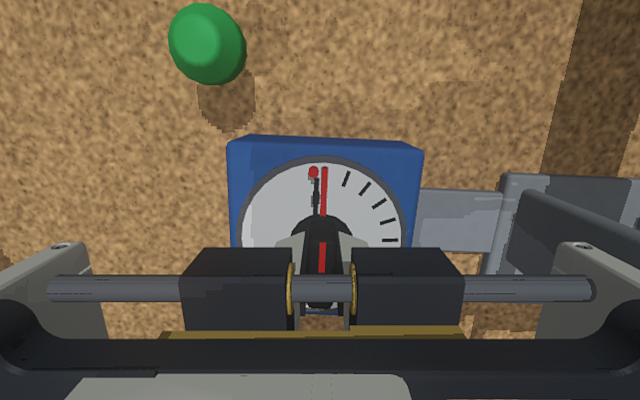

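Almost there: the red pointer (324,190) is about 5° short of the zero dot (314,172); I overdrive slightly against the stop.

arm_command([
  [0, 0, 0],
  [0, 0, 0],
  [0, 0, 0],
  [0, 0, 0],
  [0, 0, 0],
  [0, 0, 0],
], spin=[2, 2, 2, 2, 0, 0])

```text
time: 6.8
tool_pos: [0.4886, -0.1956, 0.2467]
tool_rot: [-3.14, -0.001, 1.689]
contact_force: [-4.9, -0.4, 4.2]
opening: 0.017
grip_force: 9.1
```

```bash
cat > o.py <<'E'
from h import *
s=observe();print({k:np.round(v,4).tolist() for k,v in s.items()})
E
python3 o.py; python3 -c "
from h import *
a=load('w3');b=snap('wrist','w4')
cv2.imwrite('pics/w4c.png',cv2.resize(b['img'][140:320,220:430,::-1],None,fx=2,fy=2))"
```

```text
{'time': 6.8, 'qpos': [-0.5265, 0.5258, 1.7217, -0.0002, 0.8955, -0.6446], 'qvel': [0.0021, -0.0006, 0.0019, -0.0023, -0.0023, -0.0029], 'joint_efforts': [1.1317, -45.3433, -20.0488, 0.4576, -1.1563, -0.2927], 'tool_pos': [0.4886, -0.1956, 0.2467], 'tool_rot': [-3.1404, -0.0007, 1.689], 'contact_force': [-4.9242, -0.3685, 4.1711], 'torque': [-0.1399, 0.8399, -0.2202], 'grip_force': 9.0996, 'opening': 0.017}
```

View pics/w4c.png

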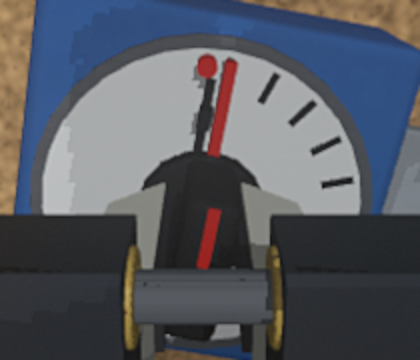

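The bar is slipping in the grip (opening 14→17 mm, torque −0.22 N m): it is on its stop, with the wide red pointer beside the needle (220,110 vs 205,110 in the crop). Release and go to the jack.

arm_command([
  [0, 0, 0],
  [0, 0, 0],
  [0, 0, 0],
  [0, 0, 0],
  [0, 0, 0],
  [0, 0, 0],
  [0, 0, 15],
  [0, 0, 30],
  [0, 0, 30],
  [0, 0, 30],
], spin=[0, 0, 0, 0, 0, 0, 0, 0, 0, 0], jaw=1)

```text
time: 7.85
tool_pos: [0.4889, -0.1956, 0.3528]
tool_rot: [-3.141, -0.0, 1.69]
contact_force: [0.3, 0.0, -0.3]
opening: 0.0903
grip_force: 0.0
```

arm_command([
  [2, 39, 0],
  [2, 39, 0],
  [2, 39, 0],
  [2, 39, 0],
  [2, 39, 0],
  [2, 39, 0],
  [2, 39, 0],
  [2, 39, 0],
  [2, 39, 0],
  [2, 39, 0],
  [2, 39, 0],
  [2, 36, 0],
  [0, 0, 0],
  [0, 0, 0],
  [0, 0, 0],
], spin=[5.9, 5.9, 5.9, 5.9, 5.9, 5.9, 5.9, 5.9, 5.9, 5.9, 5.9, 5.9, 0, 0, 0])

```text
time: 9.35
tool_pos: [0.513, 0.2685, 0.3516]
tool_rot: [-3.141, -0.0, 2.925]
contact_force: [-0.1, -0.5, -0.4]
opening: 0.0918
grip_force: 0.0
```

Run:
```python
from h import *
from m import rect
s=observe();print(s['time'],s['tool_pos'].round(4),s['tool_rot'].round(4))
w=snap('wrist','w5');a=snap('scene','s5');b=snap('side','d5')
for n,c in(('w',w),('s',a),('d',b)):
    P=cloud(c);hsv=cv2.cvtColor(c['img'],cv2.COLOR_RGB2HSV);ok=c['depth']>0
    q=ok&(np.hypot(P[...,0]-.49,P[...,1]+.196)<.06)&(P[...,2]>.085)&(P[...,2]<.11)
    if q.sum()>5: print(n,'knob',q.sum(),rect(P[q])[:3])
    q=ok&(np.hypot(P[...,0]-.516,P[...,1]-.268)<.035)&(P[...,2]>.08)&(P[...,2]<.095)
    if q.sum()>5: print(n,'block',q.sum(),rect(P[q])[:3],P[q][:,2].mean())
    q=ok&(np.hypot(P[...,0]-.609,P[...,1]-.248)<.04)&(P[...,2]>.056)&(P[...,2]<.07)
    if q.sum()>5: print(n,'saddle',q.sum(),rect(P[q])[:3],P[q][:,2].mean())
```

```text
9.35 [0.513  0.2685 0.3516] [-3.1410e+00 -3.0000e-04  2.9246e+00]
w block 1196 (array([513.2, 266.3]), array([29.9, 31.6]), 77.2) 0.0840495953027232
w saddle 217 (array([590. , 248.8]), array([33. ,  9.5]), 78.8) 0.0601434620698261
s knob 54 (array([ 489.8, -198.2]), array([42.9, 14.2]), 82.5)
s block 131 (array([516.7, 267. ]), array([30. , 30.8]), 75.4) 0.08387629862081601
s saddle 204 (array([608.6, 245.7]), array([40.4, 39.9]), 66.1) 0.06096018133214058
d block 168 (array([515.8, 267. ]), array([30.8, 32.2]), 79.1) 0.08526135919403327
d saddle 220 (array([608. , 245.2]), array([39.5, 42.3]), 9.7) 0.06253075853923006
```

View pics/w5.png

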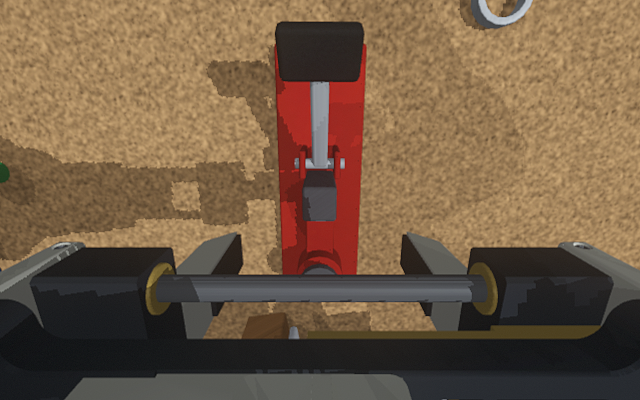

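The wrist view shows the jack straight up-image, carry block at (320,200), handle up. I check the dial pointer by casting its red pixels onto the dial plane.

Run:
```python
from h import *
ims=[]
for f in('s5','d5','w4','w3'):
    c=load(f);P=cloud(c);I=c['img'].astype(int);q=(I[...,0]-np.maximum(I[...,1],I[...,2])>50)&(np.hypot(P[...,0]-.489,P[...,1]+.196)<.058)&(c['depth']>0)
    n,l,st,_=cv2.connectedComponentsWithStats(q.astype(np.uint8),connectivity=8)
    for i in range(1,n):
        if st[i,4]<3: continue
        v,u=np.nonzero(l==i); W=np.array([onz(c,a,b,P[l==i][:,2].mean()) for a,b in zip(u,v)])
        vx,vy,_,_=cv2.fitLine((W[:,:2]*1000).astype(np.float32),cv2.DIST_L2,0,.01,.01).ravel() if len(W)>2 else (0,0,0,0)
        m=W.mean(0); print(f,len(W),m.round(4),'line deg',np.degrees(np.arctan2(vy,vx)).round(1)%180,'radial deg',np.degrees(np.arctan2(m[1]+.1965,m[0]-.489)).round(1))
    if f in('s5','d5'):
        u0,v0=(297,128) if f=='s5' else (366,150); ims.append(cv2.resize(c['img'][v0-30:v0+30,u0-35:u0+35,::-1],None,fx=5.5,fy=5.5,interpolation=cv2.INTER_CUBIC))
cv2.imwrite('pics/dial5.png',np.hstack(ims))
```

```text
s5 6 [ 0.4902 -0.1882  0.0931] line deg 82.0 radial deg 81.6
s5 21 [ 0.49   -0.1623  0.0568] line deg 93.1 radial deg 88.3
w4 93 [ 0.4837 -0.1531  0.058 ] line deg 96.3 radial deg 96.9
w4 294 [ 0.4894 -0.1642  0.0603] line deg 86.5 radial deg 89.3
w4 207 [ 0.4881 -0.1871  0.0954] line deg 85.8 radial deg 95.8
w3 92 [ 0.4838 -0.153   0.058 ] line deg 83.6 radial deg 96.8
w3 283 [ 0.4896 -0.1641  0.0602] line deg 86.4 radial deg 89.0
w3 209 [ 0.4881 -0.1874  0.0948] line deg 86.6 radial deg 95.8
```

View pics/dial5.png

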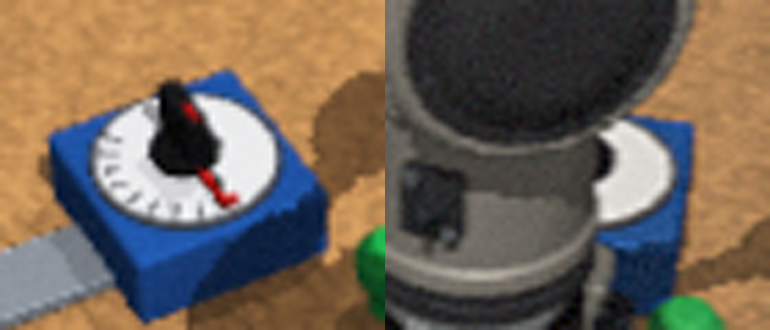

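The pointer line reads 86.4° in both of the last wrist pictures (it stopped while the gripper turned on), matching the leg's direction 86.1°, so it is at zero. Now grasp the jack.

arm_command([
  [2, -2, -30],
  [0, 0, -30],
  [0, 0, -30],
  [0, 0, -25],
  [0, 0, -15],
  [0, 0, -3],
  [0, 0, 0],
  [0, 0, 0],
], spin=[0, 0, 0, 0, 0, 0, 0, 0])

```text
time: 10.3
tool_pos: [0.5155, 0.2671, 0.2199]
tool_rot: [3.14, 0.002, 2.926]
contact_force: [-0.6, 0.2, 0.3]
opening: 0.0919
grip_force: 0.0
```

arm_command([
  [0, 0, 0],
  [0, 0, 0],
  [0, 0, 0],
  [0, 0, 0],
  [0, 0, 0],
  [0, 0, 0],
  [0, 0, 0],
  [0, 0, 0],
  [0, 0, 0],
  [0, 0, 0],
], spin=[0, 0, 0, 0, 0, 0, 0, 0, 0, 0], jaw=-1, squeeze=50)

```text
time: 11.3
tool_pos: [0.5149, 0.2669, 0.2187]
tool_rot: [-3.141, -0.0, 2.926]
contact_force: [-0.8, -3.9, 2.1]
opening: 0.03
grip_force: 50.0
```

arm_command([
  [0, 0, 6],
  [0, 0, 7],
  [0, 0, 7],
  [0, 0, 0],
  [0, 0, 0],
], spin=[0, 0, 0, 0, 0])

```text
time: 11.8
tool_pos: [0.5149, 0.2674, 0.2389]
tool_rot: [3.141, 0.0, 2.926]
contact_force: [0.2, 0.1, -8.7]
opening: 0.0299
grip_force: 50.0
```

```bash
python3 o.py; python3 -c "
from h import *
snap('scene','s6');snap('side','d6')"; python3 m.py s6 d6 | egrep "red|dark|yellow|top|leg"
```

```text
{'time': 11.8, 'qpos': [0.3469, 0.6153, 1.5717, 0.0001, 0.9543, -1.0087], 'qvel': [0.0005, 0.0066, 0.0069, 0.0012, 0.0006, -0.0004], 'joint_efforts': [0.0088, -56.8567, -22.2967, 0.0062, 0.0484, 0.001], 'tool_pos': [0.5149, 0.2674, 0.2389], 'tool_rot': [3.1413, 0.0002, 2.9263], 'contact_force': [0.1715, 0.0646, -8.7163], 'torque': [0.0084, 0.0115, 0.0001], 'grip_force': 49.967, 'opening': 0.0299}
s6 red (array([518.9, 310.8]), array([0., 0.]), 0.0, [[519.0, 311.0], [519.0, 311.0], [519.0, 311.0], [519.0, 311.0]]) 0.02183153130141191
yellow (array([706.8,  40. ]), array([24.4, 57.6]), 84.3, [[677.0, 31.0], [734.0, 25.0], [737.0, 49.0], [679.0, 55.0]]) [0.13294593 0.13910057 0.14206393]
  top 145 (array([705.2,  40.2]), array([24.4, 54.2]), 84.3, [[677.0, 31.0], [731.0, 25.0], [733.0, 50.0], [679.0, 55.0]]) [0.70537562 0.03913488 0.13946681]
  dark 0.055 0.075 40 (array([532.4, 273. ]), array([ 7.1, 38. ]), 0.1) [0.5316 0.2724 0.0646]
  dark 0.078 0.092 174 (array([610.8, 248.4]), array([38.6, 38.8]), 52.7) [0.6098 0.249  0.0813]
  dark 0.1 0.13 57 (array([418.3, 293.3]), array([16.9, 
[... 153 characters left out ...]
3.0, -175.0]])
legtop 1663 (array([705. ,  34.6]), array([310.8,  54.5]), 86.3, [[668.0, -119.0], [722.0, -122.0], [742.0, 188.0], [688.0, 191.0]])Traceback (most recent call last):
  File "m.py", line 27, in <module>
    for f in sys.argv[1:]: run(f)
                           ~~~^^^
  File "m.py", line 9, in run
    n,l,st,_=cv2.connectedComponentsWithStats(red.astype(np.uint8)); k=1+np.argmax(st[1:,4]); print(f,'red',rect(P[l==k]),P[l==k][:,2].mean())
                                                                         ~~~~~~~~~^^^^^^^^^^
    return _wrapfunc(a, 'argmax', axis=axis, out=out, **kwds)
    return bound(*args, **kwds)
ValueError: attempt to get argmax of an empty sequence
```

Jack held level (8.7 N, saddle 20 mm up), bar reads 86.3° = zero. Carry it: back, sideways, lower, then in under the leg.

arm_command([
  [-10, 0, 0],
  [-20, 0, 0],
  [-20, 0, 0],
  [-15, -10, 0],
  [-5, -20, 0],
  [0, -25, 0],
  [0, -25, 0],
  [0, -25, 0],
  [0, -25, 0],
  [0, -25, 0],
  [0, -25, 0],
  [0, -22, 0],
  [0, -15, 0],
  [0, -5, 0],
  [15, 0, 0],
  [20, 0, 0],
  [15, 0, 0],
  [5, 0, 0],
  [0, 0, 0],
], spin=[0, 0, 0, 0, 0, 1, 1, 1, 1, 1, 1, 1, 1, 0.3, 0, 0, 0, 0, 0])

```text
time: 13.8
tool_pos: [0.4998, 0.0458, 0.2385]
tool_rot: [3.141, -0.001, 3.071]
contact_force: [-0.3, 0.4, -7.5]
opening: 0.0294
grip_force: 50.0
```

arm_command([
  [0, 0, -5],
  [0, 0, -6],
  [0, 0, -5],
  [0, 0, 0],
  [0, 0, 0],
], spin=[0, 0, 0, 0, 0])

```text
time: 14.3
tool_pos: [0.4998, 0.0453, 0.2225]
tool_rot: [3.142, -0.001, 3.071]
contact_force: [0.1, 0.7, -7.4]
opening: 0.0302
grip_force: 50.0
```

```bash
python3 o.py;  python3 - <<'E'
from h import *
from m import rect
for n,f in(('scene','s7'),('side','d7')):
    c=snap(n,f);P=cloud(c);ok=c['depth']>0;v=c['img'].max(-1)
    q=ok&(np.hypot(P[...,0]-.595,P[...,1]-.04)<.04)&(P[...,2]>.056)&(P[...,2]<.075)&(v<110)
    print(f,'saddle',q.sum(),rect(P[q])[:3],P[q].mean(0))
    q=ok&(np.hypot(P[...,0]-.704,P[...,1]-.039)<.13)&(P[...,2]>.137)&(P[...,2]<.145)&(P[...,0]>.66)
    r=rect(P[q]);print('leg',q.sum(),r)
E
```

```text
{'time': 14.3, 'qpos': [-0.0625, 0.5291, 1.8102, 0.0001, 0.8029, -1.5627], 'qvel': [-0.0008, -0.0061, -0.0093, -0.0001, 0.0008, -0.0004], 'joint_efforts': [0.0264, -48.4388, -18.387, -0.0241, 0.0893, 0.0012], 'tool_pos': [0.4998, 0.0453, 0.2225], 'tool_rot': [3.1415, -0.0007, 3.0709], 'contact_force': [0.066, 0.6632, -7.4488], 'torque': [0.0047, 0.016, -0.0279], 'grip_force': 49.9671, 'opening': 0.0302}
s7 saddle 160 (array([596.5,  40.3]), array([38.4, 40.6]), 24.7) [0.59734343 0.04149495 0.06422637]
leg 1427 (array([706. ,  39.3]), array([258.7,  54.8]), 86.5, [[671.0, -88.0], [725.0, -91.0], [741.0, 167.0], [686.0, 170.0]])
d7 saddle 156 (array([595.8,  40.3]), array([37.2, 39. ]), 7.7) [0.59475345 0.04291571 0.0662341 ]
leg 1339 (array([703.7,  38.8]), array([258.9,  56.4]), 86.2, [[667.0, -88.0], [723.0, -92.0], [740.0, 166.0], [684.0, 170.0]])
```

Saddle at (596,40), pad at (704.5,39): move +108, −1, then set down.

arm_command([
  [10, 0, 0],
  [20, 0, 0],
  [20, 0, 0],
  [20, 0, 0],
  [20, -1, 0],
  [13, 0, 0],
  [5, 0, 0],
  [0, 0, 0],
  [0, 0, 0],
], spin=[0, 0, 0, 0, 0, 0, 0, 0, 0])

```text
time: 15.3
tool_pos: [0.6075, 0.0443, 0.2224]
tool_rot: [3.142, -0.001, 3.071]
contact_force: [-1.0, 0.6, -7.9]
opening: 0.03
grip_force: 50.0
```

arm_command([
  [0, 0, -2],
  [0, 0, -2],
  [0, 0, 0],
  [0, 0, 0],
], spin=[0, 0, 0, 0])

```text
time: 15.7
tool_pos: [0.6078, 0.0443, 0.2187]
tool_rot: [3.141, -0.0, 3.071]
contact_force: [-0.7, 0.6, -7.3]
opening: 0.0296
grip_force: 50.0
```

```bash
python3 o.py
```

```text
{'time': 15.7, 'qpos': [-0.0529, 0.6855, 1.4966, 0.0001, 0.9598, -1.5532], 'qvel': [0.0006, 0.0035, -0.0027, -0.0006, 0.0017, -0.0004], 'joint_efforts': [-0.0883, -59.5003, -22.0792, -0.043, -0.0301, -0.0076], 'tool_pos': [0.6078, 0.0443, 0.2187], 'tool_rot': [3.1415, -0.0002, 3.071], 'contact_force': [-0.7329, 0.6254, -7.3241], 'torque': [0.0498, 0.0237, -0.037], 'grip_force': 49.9678, 'opening': 0.0296}
```

Still just hanging; lower 1 mm steps until the bench carries it.

arm_command([
  [0, 0, -1],
  [0, 0, 0],
  [0, 0, 0],
], spin=[0, 0, 0])

```text
time: 16.0
tool_pos: [0.6078, 0.0444, 0.2187]
tool_rot: [-3.142, 0.0, 3.071]
contact_force: [-4.7, 0.2, 3.8]
opening: 0.0295
grip_force: 50.0
```

```bash
python3 o.py
```

```text
{'time': 16.0, 'qpos': [-0.0528, 0.6855, 1.4968, -0.0, 0.9593, -1.5532], 'qvel': [0.0004, 0.0005, 0.0003, 0.0014, -0.0009, -0.0006], 'joint_efforts': [-0.5521, -53.5864, -21.7014, 0.069, -1.5198, -0.0322], 'tool_pos': [0.6078, 0.0444, 0.2187], 'tool_rot': [-3.1416, 0.0, 3.0712], 'contact_force': [-4.7051, 0.181, 3.7579], 'torque': [-0.0915, 0.8038, -0.0256], 'grip_force': 49.9715, 'opening': 0.0295}
```

arm_command([
  [0, 0, 0],
  [0, 0, 0],
  [0, 0, 0],
  [0, 0, 0],
  [0, 0, 0],
  [0, 0, 0],
  [0, 0, 15],
  [0, 0, 30],
  [0, 0, 40],
  [0, 0, 40],
  [0, 0, 20],
  [0, 0, 0],
], spin=[0, 0, 0, 0, 0, 0, 0, 0, 0, 0, 0, 0], jaw=1)

```text
time: 17.2
tool_pos: [0.6085, 0.0443, 0.3665]
tool_rot: [3.141, 0.007, 3.071]
contact_force: [-0.4, -0.8, -0.7]
opening: 0.0917
grip_force: 0.0
```

```bash
python3 o.py;  python3 - <<'E'
from h import *
from m import rect
for n,f in(('scene','s8'),('side','d8'),('wrist','w8')):
    c=snap(n,f);P=cloud(c);ok=c['depth']>0;hsv=cv2.cvtColor(c['img'],cv2.COLOR_RGB2HSV);h,s,v=[hsv[...,i].astype(int) for i in range(3)]
    red=ok&((h<6)|(h>174))&(s>180)&(v>50)&(P[...,2]>.004)&(P[...,2]<.022)&(np.hypot(P[...,0]-.55,P[...,1]-.05)<.2)
    if red.sum()>9: print(f,'red',red.sum(),rect(P[red]),P[red][:,2].mean())
    for nm,xy,lo,hi,rr in(('block',(.608,.045),.078,.095,.035),('hpad',(.498,.053),.095,.14,.05)):
        q=ok&(np.hypot(P[...,0]-xy[0],P[...,1]-xy[1])<rr)&(P[...,2]>lo)&(P[...,2]<hi)&(v<110)
        if q.sum()>9: print(f,nm,q.sum(),rect(P[q])[:3],P[q].mean(0).round(4),P[q].max(0).round(3))
E
```

```text
{'time': 17.2, 'qpos': [-0.0528, 0.5261, 1.3373, 0.0001, 1.2708, -1.5532], 'qvel': [-0.0009, 0.0503, 0.0741, -0.0015, -0.0457, 0.0], 'joint_efforts': [0.0139, -52.8319, -24.802, -0.037, 0.5773, 0.0008], 'tool_pos': [0.6085, 0.0443, 0.3665], 'tool_rot': [3.1414, 0.0073, 3.0711], 'contact_force': [-0.3637, -0.8246, -0.7207], 'torque': [-0.0489, -0.0386, -0.0832], 'grip_force': 0.0, 'opening': 0.0917}
s8 red 1213 (array([602.9,  46.9]), array([ 90.4, 264.2]), 85.5, [[468.0, 12.0], [731.0, -8.0], [738.0, 82.0], [475.0, 102.0]]) 0.011018518461606567
s8 block 108 (array([610.2,  45.9]), array([29.6, 30.7]), 84.7) [0.6107 0.0473 0.0833] [0.625 0.062 0.088]
s8 hpad 252 (array([495.3,  55. ]), array([56. , 32.5]), 86.3) [0.4971 0.0574 0.1157] [0.513 0.083 0.128]
d8 red 1478 (array([581.2,  47.8]), array([ 93.1, 224.6]), 85.5, [[466.0, 10.0], [690.0, -7.0], [697.0, 85.0], [473.0, 103.0]]) 0.012995178517852491
d8 block 110 (array([607.1,  46.1]), array([31.5, 29.2]), 87.6) [0.6069 0.0489 0.0852] [0.622 0.062 0.09 ]
d8 hpad 239 (array([493.7,  53.6]), array([59.9, 35. ]), 85.1) [0.4928 0.0608 0.1192] [0.513 0.084 0.129]
w8 red 9541 (array([592.4,  45.5]), array([ 89.1, 249.1]), 85.9, [[465.0, 10.0], [713.0, -8.0], [720.0, 81.0], [471.0, 99.0]]) 0.011324097140508672
w8 block 1111 (array([605.9,  44.2]), array([29.1, 30.9]), 86.3) [0.6051 0.0444 0.084 ] [0.622 0.059 0.086]
w8 hpad 4577 (array([494.3,  52.8]), array([55.6, 38.8]), 85.6) [0.4923 0.0529 0.1186] [0.513 0.081 0.127]
```

Jack stands flat, block at (608.5,45.5), yaw −4.3°, so the saddle is at about (704,38.5) — within 2 mm of the pad. Handle pad at (497,54). Close the fingers and go above it.

arm_command([
  [-15, 1, 0],
  [-25, 3, 0],
  [-30, 3, 0],
  [-25, 2, 0],
  [-16, 1, 0],
  [0, 0, -20],
  [0, 0, -20],
  [0, 0, -5],
  [0, 0, 0],
  [0, 0, 0],
], spin=[0, 0, 0, 0, 0, 0, 0, 0, 0, 0], jaw=-1, squeeze=20)

```text
time: 18.35
tool_pos: [0.4972, 0.0543, 0.3178]
tool_rot: [3.141, -0.0, 3.071]
contact_force: [-0.0, 0.1, 0.8]
opening: 0.0166
grip_force: 0.0
```

```bash
python3 o.py
```

```text
{'time': 18.35, 'qpos': [-0.0446, 0.3881, 1.718, 0.0001, 1.0358, -1.5448], 'qvel': [-0.0003, -0.0141, -0.0099, -0.0004, 0.0001, -0.002], 'joint_efforts': [0.0048, -41.4878, -20.6185, -0.0289, 0.0983, 0.0004], 'tool_pos': [0.4972, 0.0543, 0.3178], 'tool_rot': [3.1415, -0.0003, 3.0709], 'contact_force': [-0.0106, 0.0718, 0.8206], 'torque': [-0.0128, -0.0275, 0.0168], 'grip_force': 0.0, 'opening': 0.0166}
```

arm_command([
  [0, 0, -8],
  [0, 0, -6],
  [-2, 0, -5],
  [-3, 0, -5],
  [-3, 0, -5],
  [-3, 0, -5],
  [-2, 0, -5],
  [-2, 0, -5],
  [0, 0, 0],
  [0, 0, 0],
], spin=[0, 0, 0, 0, 0, 0, 0, 0, 0, 0])

```text
time: 19.35
tool_pos: [0.4819, 0.0546, 0.2747]
tool_rot: [3.141, 0.001, 3.071]
contact_force: [-3.5, 1.6, 13.9]
opening: 0.0005
grip_force: 6.0
```

```bash
python3 o.py;  python3 - <<'E'
from h import *
from m import rect
c=snap('scene','s9');P=cloud(c);ok=c['depth']>0;I=c['img'];v=I.max(-1)
q=ok&(np.hypot(P[...,0]-.704,P[...,1]-.039)<.13)&(P[...,2]>.135)&(P[...,2]<.16)&(P[...,0]>.66); print('legz',P[q][:,2].mean())
hsv=cv2.cvtColor(I,cv2.COLOR_RGB2HSV);h,s,v=[hsv[...,i].astype(int) for i in range(3)]
red=ok&((h<6)|(h>174))&(s>180)&(v>50)&(P[...,2]>.0)&(P[...,2]<.03)&(np.hypot(P[...,0]-.55,P[...,1]-.05)<.2);print(rect(P[red]),P[red][:,2].mean())
cv2.imwrite('pics/s9c.png',cv2.resize(I[80:330,180:500,::-1],None,fx=2,fy=2))
E
```

```text
{'time': 19.35, 'qpos': [-0.0456, 0.4228, 1.8092, 0.0007, 0.9086, -1.5463], 'qvel': [0.0005, -0.0027, -0.0015, 0.0002, 0.0017, 0.0007], 'joint_efforts': [-1.3084, -35.5099, -17.0494, -0.6061, -1.0723, -0.0193], 'tool_pos': [0.4819, 0.0546, 0.2747], 'tool_rot': [3.141, 0.001, 3.071], 'contact_force': [-3.511, 1.5979, 13.888], 'torque': [0.4671, 0.7002, -0.0225], 'grip_force': 5.954, 'opening': 0.0005}
legz 0.1408235236128639
(array([603. ,  46.9]), array([ 92.8, 262.9]), 84.9, [[468.0, 12.0], [730.0, -11.0], [738.0, 82.0], [476.0, 105.0]]) 0.011820360984679812
```

View pics/s9c.png

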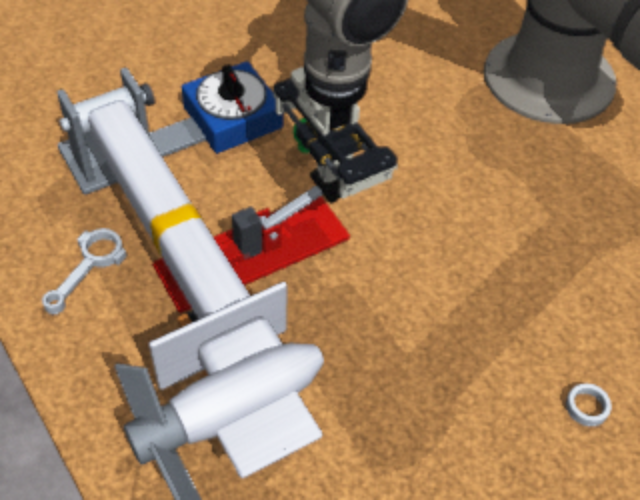

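The view shows the fingers on the handle pad at crop (330,180), jack flat with its saddle end under the yellow band, bystanders untouched, pointer still at zero; 14 N push means the saddle is taking load. Continue the arc.

arm_command([
  [-1, 0, -4],
  [-2, 0, -5],
  [-1, 0, -5],
  [-1, 0, -5],
  [-1, 0, -5],
  [-1, 0, -5],
  [0, 0, -5],
  [0, 0, -4],
  [0, 0, 0],
  [0, 0, 0],
], spin=[0, 0, 0, 0, 0, 0, 0, 0, 0, 0])

```text
time: 20.4
tool_pos: [0.4733, 0.0548, 0.2358]
tool_rot: [3.141, -0.005, 3.071]
contact_force: [-8.7, 4.2, 13.6]
opening: 0.0
grip_force: 6.9
```

```bash
cat > lg.py <<'E'
from h import *
from m import rect
import sys
c=snap('scene',sys.argv[1]);P=cloud(c);ok=c['depth']>0;I=c['img']
o=np.array([.687,-.21]);q=ok&(P[...,2]>.12)&(P[...,2]<.2)&(P[...,0]>.66)&(P[...,0]<.76)&(P[...,1]>-.12)&(P[...,1]<.14)
hsv=cv2.cvtColor(I,cv2.COLOR_RGB2HSV);h,s,v=[hsv[...,i].astype(int) for i in range(3)]
q&=(abs(P[...,0]-(.7045+.066*(P[...,1]-.039)))<.015)
print('leg slope',np.polyfit(P[q][:,1],P[q][:,2],1))
red=ok&((h<6)|(h>174))&(s>180)&(v>50)&(P[...,2]>.0)&(P[...,2]<.03)&(np.hypot(P[...,0]-.55,P[...,1]-.05)<.2);r=P[red];print(rect(r),r[:,2].mean(),'tilt x',np.polyfit(r[:,0],r[:,2],1)[0])
q=ok&(np.hypot(P[...,0]-.489,P[...,1]+.196)<.06)&(P[...,2]>.085)&(P[...,2]<.11); print('bar',rect(P[q])[:3])
E
python3 o.py; python3 lg.py s10
```

```text
{'time': 20.4, 'qpos': [-0.0459, 0.4733, 1.8672, 0.001, 0.8059, -1.547], 'qvel': [0.0022, -0.0018, 0.0012, -0.0001, 0.0022, -0.0003], 'joint_efforts': [-2.2068, -36.9171, -18.6809, -0.7517, -2.6034, 0.0173], 'tool_pos': [0.4733, 0.0548, 0.2358], 'tool_rot': [3.141, -0.0048, 3.0712], 'contact_force': [-8.7386, 4.2187, 13.57], 'torque': [0.7046, 1.4224, -0.0027], 'grip_force': 6.8972, 'opening': 0.0}
leg slope [0.08014863 0.15611793]
(array([602.3,  45.4]), array([ 93.3, 264. ]), 84.7, [[467.0, 11.0], [729.0, -13.0], [738.0, 80.0], [475.0, 104.0]]) 0.011873454236630868 tilt x 0.01022612028691407
bar (array([ 489.9, -196.3]), array([40.8, 13.7]), 44.0)
```

arm_command([
  [-0.5, 0, -1],
  [0, 0, -1],
  [0, 0, -1],
  [0, 0, 0],
  [0, 0, 0],
], spin=[0, 0, 0, 0, 0])

```text
time: 20.95
tool_pos: [0.473, 0.0548, 0.233]
tool_rot: [3.141, -0.004, 3.071]
contact_force: [-7.0, 3.5, 13.4]
opening: 0.0005
grip_force: 7.1
```

```bash
python3 o.py; python3 lg.py s11
```

```text
{'time': 20.95, 'qpos': [-0.046, 0.4774, 1.8708, 0.001, 0.7973, -1.5471], 'qvel': [0.0006, 0.0018, -0.0005, 0.0016, 0.0019, 0.0], 'joint_efforts': [-2.224, -36.8776, -18.1719, -0.7747, -2.3858, 0.0212], 'tool_pos': [0.473, 0.0548, 0.233], 'tool_rot': [3.141, -0.004, 3.0712], 'contact_force': [-7.02, 3.5002, 13.3617], 'torque': [0.7191, 1.3112, 0.0239], 'grip_force': 7.1229, 'opening': 0.0005}
leg slope [0.08538544 0.15733832]
(array([602.4,  46.7]), array([ 91.5, 263.9]), 85.7, [[467.0, 11.0], [731.0, -9.0], [737.0, 82.0], [474.0, 102.0]]) 0.011929048048542288 tilt x 0.012893692130508248
bar (array([ 488.5, -196.6]), array([46.5, 14.2]), 39.6)
```

Nearly at the stop (tip 55 mm, still rising). A little more to seat it on the stop.

arm_command([
  [0, 0, -1],
  [0, 0, -1],
  [0, 0, 0],
  [0, 0, 0],
  [0, 0, 0],
], spin=[0, 0, 0, 0, 0])

```text
time: 21.5
tool_pos: [0.4729, 0.0548, 0.2319]
tool_rot: [3.141, -0.003, 3.071]
contact_force: [-12.2, 2.4, 23.7]
opening: 0.0004
grip_force: 12.4
```

```bash
python3 o.py; python3 lg.py s12
```

```text
{'time': 21.5, 'qpos': [-0.0459, 0.4791, 1.8721, 0.001, 0.7938, -1.5471], 'qvel': [-0.0018, -0.0009, 0.001, -0.0001, -0.0009, -0.0007], 'joint_efforts': [-2.3889, -32.602, -17.6694, -0.7348, -3.3683, 0.0184], 'tool_pos': [0.4729, 0.0548, 0.2319], 'tool_rot': [3.141, -0.0034, 3.0713], 'contact_force': [-12.2104, 2.3525, 23.7483], 'torque': [0.6617, 1.8021, 0.0443], 'grip_force': 12.3536, 'opening': 0.0004}
leg slope [0.08799958 0.15765876]
(array([602.7,  47.2]), array([ 91.8, 263. ]), 85.6, [[468.0, 12.0], [730.0, -9.0], [737.0, 83.0], [475.0, 103.0]]) 0.011788971473193844 tilt x 0.01172212267467535
bar (array([ 489.9, -196.5]), array([44.4, 15.5]), 37.6)
```

```bash
python3 -c "
from cell import *
print(hand_in())"
```

```text
the job is handed in; nothing more can be done
None
```

The job is handed in at about 21.5 s: dial zeroed and released, jack flat under the lift pad, and the handle held on its stop with about 24 N, the leg up roughly 0.085 rad and the pointer at roughly 0.85 rad; the judge gave no verdict.

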